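Lid the medal well, then take the outer lid off alone

TASK

Close the medal well in the coin block held by the vise: lift the nested pair of lids off its ring stand together by the inner lid's tab, lower it gently until the inner lid is fully home in the well, and let go of the tab. Then take the outer lid alone by its square collar and raise it straight up by a good hand's breadth (10 cm), so that the inner lid stays seated in the well undisturbed. Finish while still holding the outer lid up, level and still, in the gripper, and leave everything else on the shelf where it is.

Things in the scene. Friction and masses are not known exactly. Their poses are not given: they have to be found in the camera images.
- well (a point): centre of the mouth of the cork-lined round well in the top face of the wooden coin block, 100 mm above the shelf. The well is 54 mm across and 22 mm deep, chamfered at the mouth; a flat medal lies on its floor. The block's flat top, 84 x 84 mm, is the highest part
- vise: small cast-iron vise that holds the coin block, both fixed to the shelf; foot 90 x 110 mm; origin on the shelf straight below the well's centre; the screw runs along its y axis, its brass knob at the -y end, 76 mm from the origin and 53 mm high
- lid_stand: fixed wooden ring on the shelf, 84 mm across, 54 mm hole, 20 mm high, on which the nested lids stand at the start; origin at the centre of its underside, on the shelf
- inner_lid: brass inner lid, about 220 g; origin on its axis at its lowest point, z up. Above the origin: tapered plug 0 to 12 mm (36 mm across below, 48 mm from 6 mm up); round flange 12 to 19 mm, 66 mm across, that rests on the stand at the start (origin 8 mm above the shelf) or, fully home, on the block's top (origin 12 mm below the well's mouth). Lifted by its tab it carries the outer lid
- tab_top (a point): centre of the top of the inner lid's upright flat tab, 77 mm above that lid's origin. The tab is 20 mm wide along the lid's x, 12 mm thick along its y, rises from the flange (19 mm) and stands out 30 mm above the outer lid's collar while nested; the rest is hidden
- outer_lid: brass outer lid, about 150 g, loose over the inner lid; origin on its axis at the skirt's lower edge, z up. Above the origin: round skirt 0 to 5 mm (78 mm across, 72 inside), top plate 5 to 9 mm, square collar above it. Nested, its origin is 14 mm above the inner lid's; the two can turn and shift 3 mm against each other. It must rise 58 mm to clear the tab
- collar_top (a point): centre of the top of the outer lid's square collar, 33 mm above that lid's origin. The collar is 24 mm high, 40 x 40 mm outside with sides along the lid's x and y, and has a 30 x 30 mm opening right through, out of which the tab stands
- medal: bystander, to be left alone: a bronze medal in a clear round capsule, 52 mm across and 10 mm thick, lying flat; origin at the centre of its underside
- loupe: bystander, to be left alone: a small folding loupe, round 40 mm lens head 14 mm thick with a tab handle along its +x; origin under the lens head's centre
- snuff_box: bystander, to be left alone: a tarnished silver snuff box, 52 x 72 x 23 mm; origin at the centre of its underside
- coin_stack: bystander, to be left alone: a stack of coins 38 mm across and 20 mm high; origin at the centre of its underside
- coin_tray: bystander, to be left alone: a shallow divided wooden coin tray, 100 x 130 x 18 mm; origin at the centre of its underside
- polish_jar: bystander, to be left alone: a jar of silver polish, 52 mm across and 55 mm high; origin at the centre of its underside
- tweezers: bystander, to be left alone: coin tweezers 110 mm long and 7 mm high, lying along their x axis; origin near the middle, on the underside
Not all that is in view belongs to the job. Of the things that look like the vise, the middle-sized one is meant.

How it is judged:
By the outcome, as a careful person would: the job done as asked, in the order asked, and still so for the second after the job is handed in, while the arm keeps its last pose, push and grip.
It also fails if it takes over 48 s, if anything falls off the work surface, if the arm or the gripper's body presses on something with over 40 N, if the wrist force passes 120 N, or if a joint passes its speed limit or range.

ROBOT

A 7-joint arm with a two-finger parallel gripper is mounted at the origin on the work surface. World frame = base frame: x ahead of the robot, y to its left, z up, the work surface at z = 0. Lengths are in m, angles in degrees, forces in N, time in s.
With the tool pointing down it reaches from about 0.425 to 0.875 m from the base axis. Payload 4.7 kg.
Tool frame: the origin (TCP) lies between the finger pads; the fingertips stand env.finger_overhang ahead of it and the grasp point (between the pads) lies 5 mm behind it (env.finger_overhang is the distance from the TCP to the fingertips, in m); z points along the fingers, y is the line along which they close (so a half turn about z gives the same grasp; the last joint's range is limited). The gripper opens to 87 mm and grips with 3 to 60 N. Pads are 19 mm wide; open, the fingers measure 117 mm over their backs; the gripper's body (75 mm by 190 mm) begins 51 mm behind the grasp point.
Start: joints at [63.948, 18.392, -4.016, 83.108, 1.295, 78.541, -3.26], TCP at [0.294, -0.58, 0.237] pointing down, gripper open.
Joint ranges: [-163.93, 163.93], [-17.29, 119.83], [-79.2, 71.16], [3.27, 140.29], [-89.18, 269.18], [5.43, 117.66], [-154.24, 154.24]. Speed limits (degrees/s): [147.25, 147.25, 180, 180, 180, 180, 180].

INTERFACE

Orientations are given as [roll, pitch, yaw] about the fixed x, y, z axes, in that order (R = Rz(yaw) Ry(pitch) Rx(roll)).
In Python, from cell import telemetry, eyes, env, models gives the robot as it stands. The module is installed in compiled form; this text tells all that it offers.
- The arm moves only by the tool drive_tool, never from a script. Its arguments are lists of equal length, an entry for each row: "angular": the turn, a rotation vector about the tool's x, y, z in rad, a list of three; "delta_pos": the shift along the tool's x, y, z in cm, a list of three; "gripper": the finger opening in cm, from 0 to 8.7. A call has 1 to 20 rows; each row shifts and turns the commanded pose from where the row before left it, along the tool's axes as they then stand; what a row does not reach is not made up. A row lasts 1/10 s, in which the tool goes at most 50 mm and 8.59 degrees, less where a joint would pass 70% of its speed; a pose out of reach is approached as far as the arm can. A call with a gripper value outside its range is refused whole. The fingers move at their own pace and stop on an object; "squeeze" is the grip in N (left out, the last holds). Time passes only in rows, so rows that do not move let the fingers close. It gives the time, the measured TCP pose, the force, the opening and the grip force at its end, in the units of the state.
- telemetry.get_obs(): the state, without advancing time (a new reading comes with each control period).
- eyes.read_camera(name): name is "scene" or "top" or "wrist"; returns a dict with "pixels" (480x640x3 uint8, red, green, blue), "mtx" (3x3 intrinsics, pixels), "D" ([k1, k2, p1, p2, k3] as OpenCV has them; the pictures are not rectified), "origin" and "orientation" of the camera in the world. Camera axes: x right, y down, z forward; pixel columns grow to the right and rows downward; lengths in m; the calibration is good to about 2 mm. A picture is of the moment at which its call begins. There is no depth.
- env.sign_off(): hands the job in; it is judged then, once.
Trained networks look in a picture, given as the dict that the camera call returned (one of the last four; its "shot" number tells which), for a name from the list of things; names that differ only in an ending like _2 or _b are one class to them, and where a whole thing is asked for, a point or a joint stands for the part that bears it (a point fixed in the world has none). Each returns a list of dicts, best first, with "p" (0 to 1); they miss things now and then, are a little off and sometimes report something else, mostly with a low value. They report only what shows in the picture. A call takes as long as a camera call. They do not tell look-alikes from the thing itself.
- models.search_frame(picture, target): "centre" ([column, row] in pixels, amid what is visible of it).
- models.cut_out(picture, target): "pixels" (480x640 bool, what is visible of it) and "centre" ([column, row] in pixels, amid what is visible of it).
The state is a dict: "time_s": time; "qpos": joint angles; "joint_velocities": joint speeds; "effort": joint torques, N m; "tool_pos": TCP position; "tool_rot": TCP orientation; "force": force on the tool from outside, world axes, zero at the start; "wrist_torque": the same for the moment, N m; "grip_width": finger opening in m; "grasp_force": force on a finger pad.
Only numpy, scipy, OpenCV 4.12 (cv2) and the standard library are available. Lean on these libraries where they do the work, as an engineer would, in place of code of your own. Each camera call takes 0.05 s, during which the arm holds its last target. There are 200 camera calls.

## Working session

There is one attempt and no reset: what is moved stays moved. The work goes in short steps, Python scripts to look and compute and a tool call to move; the robot and the scene stay as the last step left them, time stands still between calls to the robot, and variables do not carry over. Pictures are saved under pics/ and viewed, at most 10 in all, crops included, and the job is handed in when it is done.

Besides the shell and the picture viewer there is one more tool, called as a command line: name --argument value ..., lists and objects as JSON in quotes. drive_tool: Moves the arm, as the interface text tells. Its arguments: {"type":"object","properties":{"angular":{"type":"array","items":{"type":"array","items":{"type":"number"}}},"delta_pos":{"type":"array","items":{"type":"array","items":{"type":"number"}}},"gripper":{"type":"array","items":{"type":"number"}},"squeeze":{"type":"number"}},"required":["angular","delta_pos","gripper"]}

```bash
mkdir -p pics; cat > h.py <<'E'
import numpy as np, cv2
from scipy.spatial.transform import Rotation as R
from cell import telemetry, eyes, env, models
def cam(n): return eyes.read_camera(n)
def Rc(p):
    o=np.array(p["orientation"],float)
    return o if o.shape==(3,3) else R.from_euler('xyz',o,degrees=True).as_matrix()
def ray(p,px):
    u=cv2.undistortPoints(np.array([[px]],float),np.array(p["mtx"]),np.array(p["D"]))[0,0]
    return Rc(p)@np.array([u[0],u[1],1.])
def onz(p,px,z):
    d=ray(p,px);o=np.array(p["origin"]);return o+d*(z-o[2])/d[2]
def proj(p,X):
    M=Rc(p).T;rv=cv2.Rodrigues(M)[0];t=-M@np.array(p["origin"])
    return cv2.projectPoints(np.array(X,float).reshape(-1,3),rv,t,np.array(p["mtx"]),np.array(p["D"]))[0].reshape(-1,2)
def save(p,n): cv2.imwrite("pics/"+n,p["pixels"][:,:,::-1])
E
python3 - <<'E'
from h import *
print(telemetry.get_obs(), env.finger_overhang)
for c in["scene","top"]:
    p=cam(c);save(p,c+".png");print(c,p["origin"],p["orientation"],p["mtx"])
    for t in["vise","well","inner_lid","outer_lid","tab_top","collar_top","lid_stand"]:
        print(t,[(np.round(d["centre"]),round(d["p"],2)) for d in models.search_frame(p,t)][:5])
E
```

```text
{'time_s': 0.0, 'qpos': array([63.94721228, 18.43758827, -4.01578617, 83.17530056,  1.29351929,
       78.53913369, -3.25849766]), 'joint_velocities': array([-0.03722834, -0.0129418 , -0.02603691, -0.06986785,  0.0470231 ,
        0.09507591,  0.06527087]), 'effort': array([-7.04417325e-04, -4.91290069e+01, -4.05025743e-01, -3.12526560e+01,
       -6.42490690e-02,  4.38588217e-02,  2.11541856e-04]), 'tool_pos': array([ 0.29341557, -0.57942234,  0.23547468]), 'tool_rot': array([-1.79893137e+02,  4.17928221e-03,  2.68639984e+01]), 'force': array([0.09386816, 0.31581519, 0.06266714]), 'wrist_torque': array([0.01440977, 0.00628016, 0.02762314]), 'grasp_force': 0.0, 'grip_width': 0.08711544013694221} 0.014
scene [1.08569194 0.450094   0.82846843] [-135.11206499    0.35877531  134.51110939] [[449.35131423   0.         320.98729985]
 [  0.         449.35131423 243.23009299]
 [  0.           0.           1.        ]]
vise [(array([270., 150.]), 0.66), (array([313., 182.]), 0.62), (array([294., 217.]), 0.57)]
well [(array([294., 214.]), 0.95), (array([313., 182.]), 0.8), (array([268., 149.]), 0.79)]
inner_lid [(array([421., 285.]), 0.73)]
outer_lid [(array([414., 300.]), 0.58)]
tab_top [(array([420., 287.]), 0.62), (array([218., 261.]), 0.62)]
collar_top [(array([416., 295.]), 0.91)]
lid_stand [(array([414., 312.]), 0.69)]
top [ 0.30103707 -0.04516173  1.29004531] [-1.67556313e+02  1.25328491e-01 -9.38074183e+01] [[534.05807046   0.         321.35690885]
 [  0.         534.05807046 238.37007861]
 [  0.           0.           1.        ]]
vise [(array([388., 259.]), 0.88), (array([425., 321.]), 0.78), (array([514., 314.]), 0.71)]
well [(array([509., 314.]), 0.97), (array([425., 318.]), 0.9), (array([395., 259.]), 0.6)]
inner_lid []
outer_lid [(array([232., 278.]), 0.66)]
tab_top [(array([227., 279.]), 0.51)]
collar_top [(array([235., 282.]), 0.98), (array([228., 281.]), 0.32)]
lid_stand []
```

View pics/scene.png

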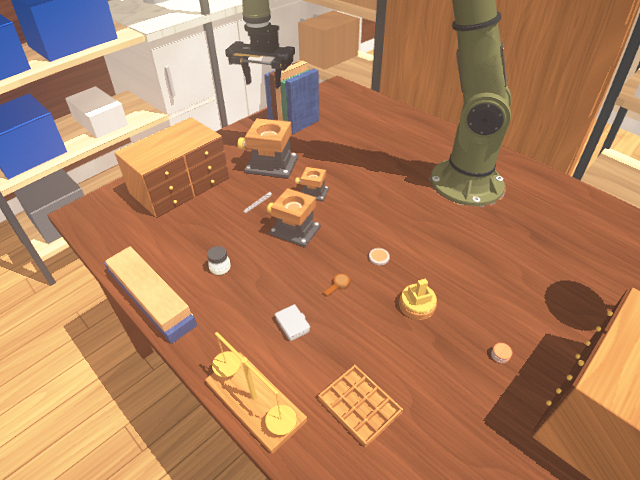

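View pics/top.png

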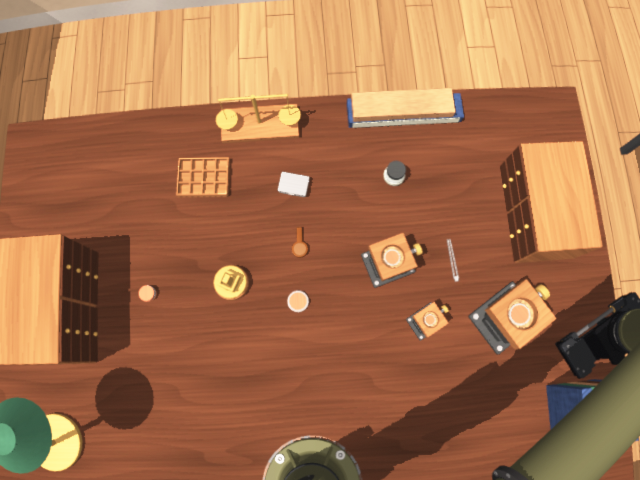

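Scene picture: three vises, at scene (294,217), (313,182) and (270,150); in the top picture these are at (392,258), (430,320) and (520,313). The first looks middle-sized, since its block is about 40 px wide and 84 mm would be about 38 px there. The nested lids are at scene (418,298) and top (231,282). I'll measure these and confirm with a crop.

```bash
python3 - <<'E'
from h import *
s=cam("scene");t=cam("top")
for n,z in[("well",.1),("tab_top",.085),("collar_top",.055)]:
    for nm,p in(("s",s),("t",t)):
        for d in models.search_frame(p,n): print(n,nm,round(d["p"],2),np.round(onz(p,d["centre"],z),4))
for d in models.cut_out(t,"vise"):
    m=d["pixels"];print("vise",np.round(d["centre"]),m.sum(),cv2.minAreaRect(np.argwhere(m)[:,::-1].astype(np.float32)))
a=cv2.resize(t["pixels"][215:355,350:570],None,fx=3,fy=3,interpolation=2)
b=cv2.resize(s["pixels"][265:335,375:465],None,fx=4,fy=4,interpolation=2)
im=np.zeros((a.shape[0]+0,660+0,3),np.uint8);im[:,:]=a;cv2.imwrite("pics/c1.png",im[:,:,::-1])
E
```

```text
well s 0.9 [ 0.3983 -0.4438  0.1   ]
well s 0.71 [ 0.4118 -0.2386  0.1   ]
well s 0.66 [ 0.55   -0.1728  0.1   ]
well t 0.91 [ 0.505  -0.2184  0.1   ]
well t 0.82 [ 0.3641 -0.2789  0.1   ]
well t 0.81 [ 0.3524 -0.4796  0.1   ]
tab_top s 0.62 [0.5079 0.174  0.085 ]
tab_top t 0.74 [0.4566 0.1209 0.085 ]
tab_top t 0.36 [0.7376 0.2095 0.085 ]
collar_top s 0.87 [0.5094 0.1727 0.055 ]
collar_top s 0.31 [0.4796 0.0341 0.055 ]
collar_top t 0.83 [0.4742 0.1463 0.055 ]
collar_top t 0.48 [0.4878 0.174  0.055 ]
vise [514. 315.] 3995 ((515.5923461914062, 314.26153564453125), (58.49977111816406, 80.95244598388672), 52.12501525878906)
vise [389. 261.] 2039 ((392.8861083984375, 257.7233581542969), (42.80715560913086, 59.070613861083984), 67.61986541748047)
vise [426. 318.] 956 ((429.3470458984375, 319.1882629394531), (27.38064956665039, 40.112266540527344), 57.528804779052734)
```

View pics/c1.png

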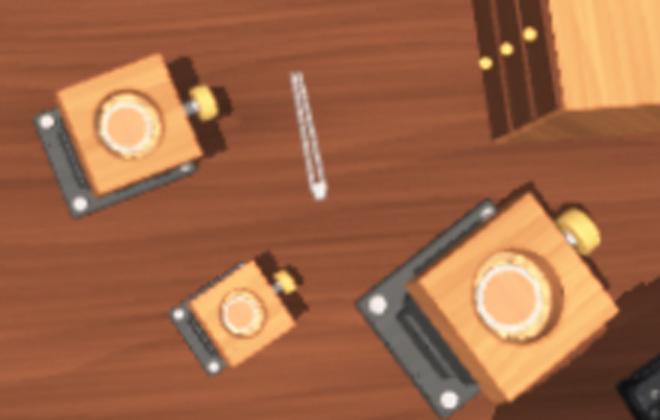

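The middle vise is the one at top (392,258): its block has the 84 mm size, against a much larger and a much smaller one. But the two cameras disagree by about 45 mm, so I'm checking the projections against the known base and TCP.

```bash
python3 - <<'E'
from h import *
o=telemetry.get_obs();T=o["tool_pos"]
for c in("scene","top","wrist"):
    p=cam(c);print(c,p["D"],p["origin"],p["orientation"])
    print(" base",proj(p,[0,0,0]),"tcp",proj(p,T), "corner-check",[np.round(onz(p,[320,240],0),3)])
s=cam("scene");t=cam("top")
# triangulate matches of obvious things
for a,b,n in[((379,257),(298,301),"medal"),((502,350),(148,291),"coins"),((303,333),(294,184),"box"),((294,203),(392,257),"wellM"),((268,131),(521,314),"wellL"),((313,175),(431,319),"wellS"),((421,283),(231,278),"tab")]:
    d1,d2=ray(s,a),ray(t,b);o1,o2=map(np.array,(s["origin"],t["origin"]))
    k=np.linalg.lstsq(np.c_[d1,-d2],o2-o1,rcond=None)[0]
    x,y=o1+k[0]*d1,o2+k[1]*d2;print(n,np.round((x+y)/2,4),"gap",round(np.linalg.norm(x-y),4))
save(cam("wrist"),"w0.png")
E
```

```text
scene [-0.10430272  0.          0.          0.          0.        ] [1.08569194 0.450094   0.82846843] [-135.11206499    0.35877531  134.51110939]
 base [[466.80365958 181.22408045]] tcp [[262.56507906  79.07547928]] corner-check [array([ 0.494, -0.142, -0.   ])]
top [-0.15975207  0.          0.          0.          0.        ] [ 0.30103707 -0.04516173  1.29004531] [-1.67556313e+02  1.25328491e-01 -9.38074183e+01]
 base [[311.77605807 485.63154214]] tcp [[584.90953312 336.28101607]] corner-check [array([ 0.581, -0.058,  0.   ])]
wrist [-0.03836381  0.          0.          0.          0.        ] [ 0.35542367 -0.5485166   0.38422269] [ 1.65057177e+02 -2.66714432e-02 -6.31070187e+01]
 base [[-183.35010275  210.09632447]] tcp [[318.25379112 295.4782376 ]] corner-check [array([ 0.26, -0.6 ,  0.  ])]
medal [ 0.4338  0.0063 -0.0006] gap 0.0021
coins [0.4773 0.3711 0.0194] gap 0.0058
box [ 0.7262  0.0117 -0.0152] gap 0.0313
wellM [ 0.5106 -0.2182  0.092 ] gap 0.0003
wellL [ 0.3572 -0.4937  0.12  ] gap 0.002
wellS [ 0.3645 -0.299   0.061 ] gap 0.0021
tab [0.488  0.1581 0.0708] gap 0.0082
```

Calibration is sound: the triangulated middle well is about 0.1 high, so the networks' scene centres were just off. I'm moving over the well for a close look.

drive_tool --angular '[[0,0,0],[0,0,0],[0,0,0],[0,0,0],[0,0,0],[0,0,0],[0,0,0],[0,0,0],[0,0,0],[0,0,0],[0,0,0],[0,0,0],[0,0,0],[0,0,0],[0,0,0]]' --delta_pos '[[0,0,-2.5],[2.96,-1.88,-1.0],[2.96,-1.88,-1.0],[2.96,-1.88,0],[2.96,-1.88,0],[2.96,-1.88,0],[2.96,-1.88,0],[2.96,-1.88,0],[2.96,-1.88,0],[2.96,-1.88,0],[2.96,-1.88,0],[2.96,-1.88,0],[2.96,-1.88,0],[0,0,0],[0,0,0]]' --gripper '[8.7,8.7,8.7,8.7,8.7,8.7,8.7,8.7,8.7,8.7,8.7,8.7,8.7,8.7,8.7]'

```text
time_s: 3.05
tool_pos: [0.5089, -0.2174, 0.2817]
tool_rot: [180.0, 0.0, 27.0]
force: [-0.5, -1.2, -0.2]
grip_width: 0.0871
grasp_force: 0.0
```

```bash
python3 - <<'E'
from h import *
p=cam("wrist");save(p,"w1.png");o=telemetry.get_obs();print(o["tool_pos"],o["tool_rot"],p["origin"],o["time_s"])
for d in models.cut_out(p,"well"):
    m=d["pixels"];e=cv2.fitEllipse(max(cv2.findContours(m.astype(np.uint8),0,1)[0],key=len));print(d["p"],d["centre"],e,onz(p,d["centre"],.1))
for d in models.search_frame(p,"well"): print(d,onz(p,d["centre"],.1))
E
```

```text
[ 0.50830787 -0.21881062  0.28155231] [1.79966697e+02 4.03499347e-02 2.68458697e+01] [ 0.57061047 -0.18582679  0.42927192] 3.1
0.92 [325.0, 209.8] ((322.93048095703125, 210.24371337890625), (101.52392578125, 112.5539779663086), 106.29986572265625) [ 0.51863554 -0.22014169  0.1       ]
0.78 [442.1, 444.6] ((408.3824462890625, 349.8587951660156), (14.210620880126953, 45.6878662109375), 88.27371978759766) [ 0.32141782 -0.48677083  0.1       ]
0.77 [323.4, 340.1] ((325.7162780761719, 340.4193115234375), (32.45294189453125, 71.76935577392578), 86.45465087890625) [ 0.38742261 -0.2859442   0.1       ]
{'centre': [319.6, 207.7], 'p': 0.94} [ 0.51808069 -0.21439481  0.1       ]
{'centre': [324.7, 342.8], 'p': 0.89} [ 0.38503578 -0.2888035   0.1       ]
{'centre': [0.0, 72.1], 'p': 0.67} [0.49779848 0.11144204 0.1       ]
{'centre': [443.4, 442.5], 'p': 0.6} [ 0.32495823 -0.48638451  0.1       ]
```

View pics/w1.png

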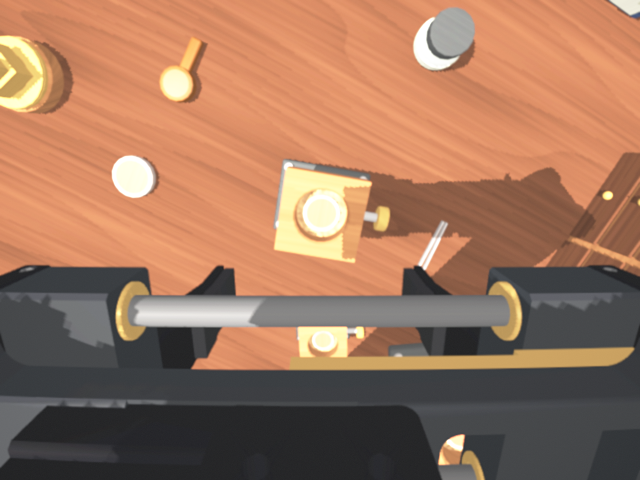

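The wrist picture shows the middle block with corners near (285,166), (371,181), (354,262), (275,250) and the well near (322,213). The small vise is at (323,340), and the lids are at the left edge near (15,75). Next I'll rectify to the plane z = 0.1 and fit the rim.

```bash
cat >> h.py <<'E'
def rect(p,c,z,half=.06,n=480):
    g=np.linspace(-half,half,n);X,Y=np.meshgrid(c[0]+g,c[1]+g)   # col=x,row=y
    q=proj(p,np.c_[X.ravel(),Y.ravel(),np.full(X.size,z)]).reshape(n,n,2).astype(np.float32)
    return cv2.remap(p["pixels"],q[...,0],q[...,1],cv2.INTER_CUBIC)
E
python3 - <<'E'
from h import *
p=cam("wrist");t=cam("top");c=(.513,-.219);r=rect(p,c,.1);r2=rect(t,c,.1)
s=.12/479
for im in(r,r2):
    g=cv2.GaussianBlur(cv2.cvtColor(im,cv2.COLOR_RGB2GRAY),(0,0),4)
    h=cv2.HoughCircles(g,cv2.HOUGH_GRADIENT_ALT,1,20,param1=60,param2=.5,minRadius=80,maxRadius=125)
    if h is not None:
        for a,b,R_ in h[0][:4]: print("circ",np.round([c[0]+(a-239.5)*s,c[1]+(b-239.5)*s,R_*s],4))
    # block top: brighter/yellower than the table
    hsv=cv2.cvtColor(cv2.GaussianBlur(im,(0,0),2),cv2.COLOR_RGB2HSV)
    print("v centre/table",hsv[240,120],hsv[10,10],hsv[470,470])
    m=(im[...,1]>135).astype(np.uint8);m=cv2.morphologyEx(m,3,np.ones((41,41)));m=cv2.morphologyEx(m,2,np.ones((41,41)))
    k=max(cv2.findContours(m,0,1)[0],key=cv2.contourArea);e=cv2.minAreaRect(k);print("block",np.round([c[0]+(e[0][0]-239.5)*s,c[1]+(e[0][1]-239.5)*s],4),np.array(e[1])*s,e[2])
o=np.hstack([cv2.resize(r,(390,390)),cv2.resize(r2,(390,390))]);cv2.imwrite("pics/r1.png",o[:,:,::-1])
E
```

```text
circ [ 0.5146 -0.2194  0.0246]
v centre/table [ 22 102 255] [ 10 135 219] [ 11 133 230]
block [ 0.513 -0.219] [0.12 0.12] 90.0
v centre/table [ 13 149 199] [ 26  90 153] [  9 137 125]
block [ 0.4917 -0.2645] [0.02906054 0.07741127] 90.0
```

View pics/r1.png

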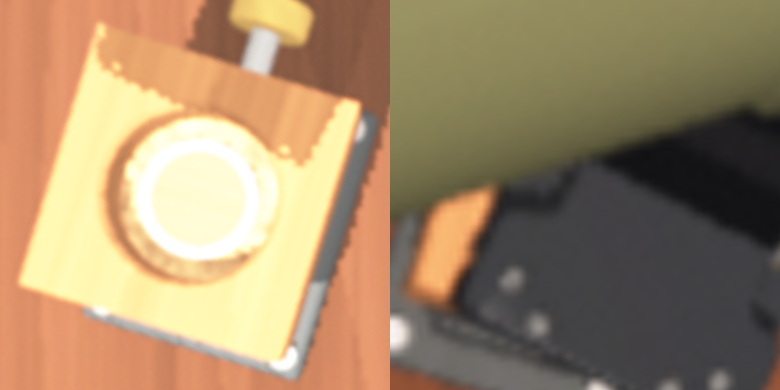

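Left half, rectified: block corners (98,22), (360,101), (282,362), (20,284) give a side of 84.2 mm, which fits 84 mm at z = 0.1. The well mouth is centred near (191,196), so the well is about (0.512,-0.219). Now to the lids.

drive_tool --angular '[[0,0,0],[0,0,0],[0,0,0],[0,0,0],[0,0,0],[0,0,0],[0,0,0],[0,0,0],[0,0,0],[0,0,0],[0,0,0],[0,0,0]]' --delta_pos '[[1.46,-3.45,0],[1.46,-3.45,0],[1.46,-3.45,0],[1.46,-3.45,0],[1.46,-3.45,0],[1.46,-3.45,0],[1.46,-3.45,0],[1.46,-3.45,0],[1.46,-3.45,0],[1.46,-3.45,0],[0,0,0],[0,0,0]]' --gripper '[8.7,8.7,8.7,8.7,8.7,8.7,8.7,8.7,8.7,8.7,8.7,8.7]'

```text
time_s: 4.5
tool_pos: [0.483, 0.1556, 0.2815]
tool_rot: [180.0, 0.0, 26.9]
force: [0.4, -0.5, 0.3]
grip_width: 0.0869
grasp_force: 0.0
```

```bash
python3 - <<'E'
from h import *
t=cam("top");print("well top-cam",onz(t,(393.2,256.3),.1))
p=cam("wrist");s=cam("scene");o=telemetry.get_obs();print(o["tool_pos"],o["tool_rot"],p["origin"])
for n,z in[("tab_top",.085),("collar_top",.055)]:
  for q in(p,s):
    for d in models.search_frame(q,n): print(n,d,onz(q,d["centre"],z).round(4))
a=cv2.resize(p["pixels"][120:300,220:420],(400,360),interpolation=2);b=cv2.resize(s["pixels"][255:345,370:470],(400,360),interpolation=2)
cv2.imwrite("pics/l1.png",np.hstack([a,b])[:,:,::-1])
E
```

```text
well top-cam [ 0.51070193 -0.22005365  0.1       ]
[0.48344645 0.15363426 0.28137735] [1.79967899e+02 2.65646849e-02 2.66792162e+01] [0.54508917 0.18570784 0.42905097]
tab_top {'centre': [311.6, 201.8], 'p': 0.89} [0.4919 0.1661 0.085 ]
tab_top {'centre': [420.5, 289.6], 'p': 0.43} [0.5127 0.1769 0.085 ]
collar_top {'centre': [306.5, 189.5], 'p': 0.62} [0.497  0.1756 0.055 ]
collar_top {'centre': [416.1, 297.7], 'p': 0.74} [0.5148 0.1723 0.055 ]
```

View pics/l1.png

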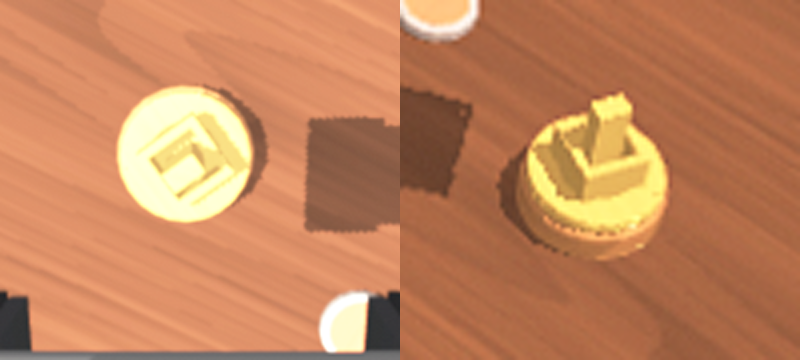

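Crop: left is the wrist view (disc centre about px (313,196), tab top about (316,210)), right is the scene view. I'll rectify at tab-top and collar-top heights for yaw and centres.

```bash
python3 - <<'E'
from h import *
p=cam("wrist");print(onz(p,(313,196.5),.031),onz(p,(316,210),.085))
c=(.484,.156)
g=[]
for z,h in((.085,.03),(.055,.04)):
    r=rect(p,c,z,h,400); r=cv2.createCLAHE(3,(4,4)).apply(cv2.cvtColor(r,cv2.COLOR_RGB2LAB)[...,0]); g.append(r)
cv2.imwrite("pics/r2.png",np.hstack(g))
E
```

```text
[0.48991622 0.1647944  0.031     ] [0.48618525 0.15856105 0.085     ]
```

View pics/r2.png

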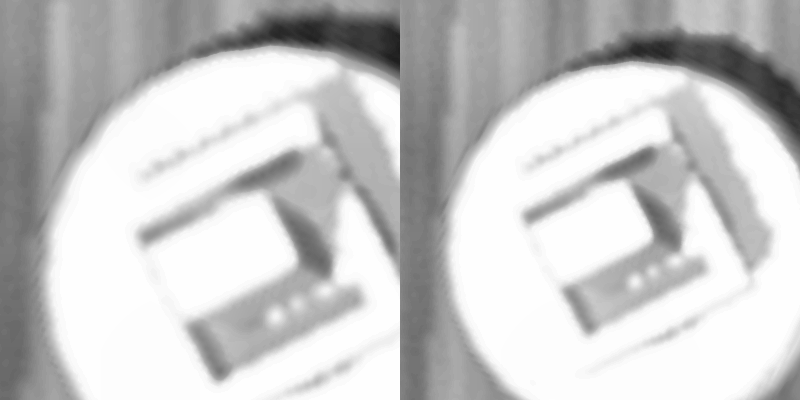

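Tab-top edges are 19.8 × 11.9 mm, as they should be. Tab centre is about (0.487,0.164) with yaw about -22°; collar yaw is about -28.5° with centre about (0.489,0.166). I'll cross-check with the scene camera and average the TCP reading.

```bash
python3 - <<'E'
from h import *
P=[]
for i in range(3):
    s=cam("scene");P.append(telemetry.get_obs()["tool_pos"])
o=telemetry.get_obs();print(np.array(P).round(4),o["qpos"].round(1))
print("tab scene",onz(s,(422.5,280.75),.085))
def box(c,y,a,b,z0,z1):
    R_=R.from_euler('z',y,degrees=True).as_matrix()[:2,:2]
    return [np.r_[np.array(c)+R_@np.array([i*a/2,j*b/2]),z] for z in(z0,z1) for i,j in((-1,-1),(1,-1),(1,1),(-1,1))]
p=cam("wrist");v=[]
for q,(x0,x1,y0,y1) in((p,(240,390,130,280)),(s,(370,470,245,345))):
    k=(x1-x0); f=400/k
    im=cv2.resize(q["pixels"][y0:y1,x0:x1],(400,400),interpolation=2).copy()
    for B,col in((box((.4874,.1643),-22.2,.02,.012,.055,.085),(255,0,0)),(box((.4889,.1657),-28.5,.04,.04,.031,.055),(0,0,255))):
        pts=((proj(q,B)-[x0,y0]+.5)*f).astype(int)
        for h in(pts[:4],pts[4:]): cv2.polylines(im,[h],True,col,1)
    v.append(im)
cv2.imwrite("pics/o1.png",np.hstack(v)[:,:,::-1])
E
```

```text
[[0.4831 0.1551 0.2815]
 [0.4831 0.1552 0.2815]
 [0.483  0.1554 0.2815]] [ 19.4   1.6 -40.6  97.8   1.1  81.  -84.5]
tab scene [0.48952365 0.16557911 0.085     ]
```

View pics/o1.png

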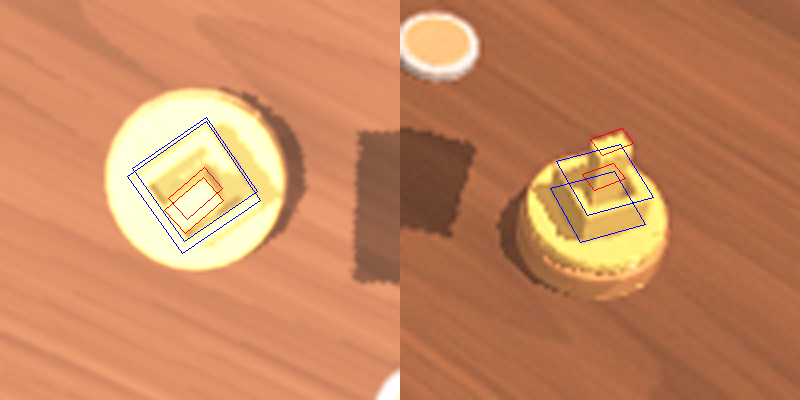

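The overlays agree within about 2 mm, so the tab is at about (0.488,0.165) with yaw -22°. Turning and descending now.

drive_tool --angular '[[0,0,0.1425],[0,0,0.1425],[0,0,0.1425],[0,0,0.1425],[0,0,0.1425],[0,0,0.1425],[0,0,0],[0,0,0],[0,0,0],[0,0,0],[0,0,0],[0,0,0],[0,0,0]]' --delta_pos '[[0,0,0],[0,0,0],[0,0,0],[0,0,0],[0,0,0],[0,0,0],[0.12,-1.08,0],[0,0,3],[0,0,4],[0,0,4],[0,0,3],[0,0,0],[0,0,0]]' --gripper '[5,5,5,5,5,5,5,5,5,5,5,5,5]'

```text
time_s: 6.4
tool_pos: [0.4884, 0.166, 0.142]
tool_rot: [-180.0, 0.0, -22.0]
force: [0.6, -0.4, 0.1]
grip_width: 0.05
grasp_force: 0.0
```

```bash
python3 - <<'E'
from h import *
p=cam("wrist");o=telemetry.get_obs();print(o["tool_pos"],o["tool_rot"],o["qpos"].round(1))
s=cam("scene")
a=cv2.resize(p["pixels"][150:390,200:440],(400,400),interpolation=2);b=cv2.resize(s["pixels"][225:335,370:480],(400,400),interpolation=2)
cv2.imwrite("pics/g1.png",np.hstack([a,b])[:,:,::-1])
E
```

```text
[0.48928749 0.16613961 0.14310031] [-1.79899409e+02 -8.70201057e-02 -2.20144637e+01] [  16.1    9.2  -40.7  107.6    6.6   65.4 -138.9]
```

View pics/g1.png

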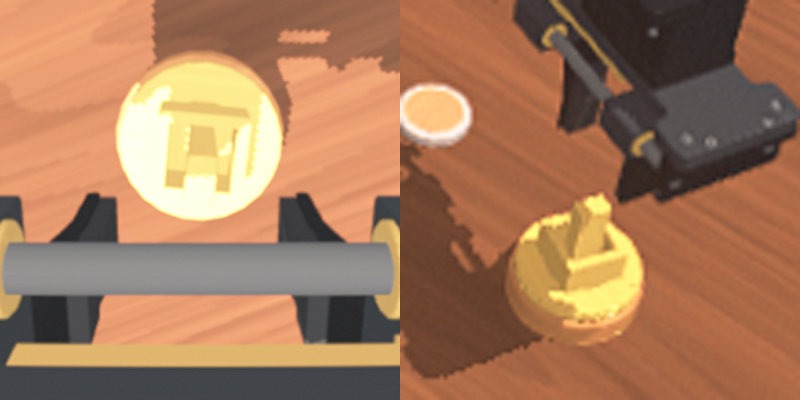

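The fingers straddle the tab symmetrically in the wrist view (centre about 198 against tab about 200), so the yaw is right. Descending and closing.

drive_tool --angular '[[0,0,0],[0,0,0],[0,0,0],[0,0,0],[0,0,0],[0,0,0],[0,0,0],[0,0,0],[0,0,0],[0,0,0],[0,0,0],[0,0,0],[0,0,0]]' --delta_pos '[[0,0,2],[0,0,2],[0,0,1.4],[0,0,0.8],[0,0,0.6],[0,0,0],[0,0,0],[0,0,0],[0,0,0],[0,0,0],[0,0,0],[0,0,0],[0,0,0]]' --gripper '[5,5,5,5,5,5,0.8,0.8,0.8,0.8,0.8,0.8,0.8]' --squeeze 40

```text
time_s: 7.8
tool_pos: [0.4882, 0.165, 0.0736]
tool_rot: [180.0, -0.0, -22.1]
force: [-0.1, -1.1, 1.5]
grip_width: 0.0115
grasp_force: 40.0
```

drive_tool --angular '[[0,0,0],[0,0,0],[0,0,0],[0,0,0],[0,0,0],[0,0,0],[0,0,0],[0,0,0],[0,0,0],[0,0,0]]' --delta_pos '[[0,0,-0.4],[0,0,-0.8],[0,0,-1.5],[0,0,-2.2],[0,0,-2.6],[0,0,-2.6],[0,0,-1.8],[0,0,-1.2],[0,0,0],[0,0,0]]' --gripper '[0.8,0.8,0.8,0.8,0.8,0.8,0.8,0.8,0.8,0.8]'

```text
time_s: 8.8
tool_pos: [0.4878, 0.165, 0.2042]
tool_rot: [180.0, 0.0, -22.1]
force: [-0.1, -0.1, -4.2]
grip_width: 0.0116
grasp_force: 40.0
```

```bash
python3 - <<'E'
from h import *
for i in range(3): w=cam("wrist");o=telemetry.get_obs();print(o["tool_pos"],o["tool_rot"],o["force"],o["grip_width"])
P=np.array([.5113,-.2193])-o["tool_pos"][:2];y=np.radians(o["tool_rot"][2])
print("tool dx,dy",P@[np.cos(y),np.sin(y)],P@[np.sin(y),-np.cos(y)])
E
```

```text
[0.48745548 0.16485962 0.203582  ] [ 1.79934064e+02  8.10510801e-02 -2.21260559e+01] [-0.07271532 -0.36648052 -4.17910888] 0.011779411838682606
[0.48733088 0.16481262 0.20329858] [ 1.79922068e+02  1.10657614e-01 -2.21260160e+01] [ 0.29434671  0.01060994 -4.95081152] 0.011531319942840915
[0.48736981 0.16485904 0.20327726] [ 1.79927301e+02  1.15918692e-01 -2.21250663e+01] [-0.76451228 -0.14372775 -3.85048913] 0.011669934809957967
tool dx,dy 0.16685372229641832 0.3468582711354217
```

Both lids came up (about 4 N load, level). Carrying them over the well.

drive_tool --angular '[[0,0,0],[0,0,0],[0,0,0],[0,0,0],[0,0,0],[0,0,0],[0,0,0],[0,0,0],[0,0,0],[0,0,0],[0,0,0],[0,0,0],[0,0,0],[0,0,0],[0,0,0],[0,0,0],[0,0,0],[0,0,0],[0,0,0],[0,0,0]]' --delta_pos '[[0.32,0.67,0],[0.64,1.33,0],[0.96,2.0,0],[1.07,2.224,0],[1.07,2.224,0],[1.07,2.224,0],[1.07,2.224,0],[1.07,2.224,0],[1.07,2.224,0],[1.07,2.224,0],[1.07,2.224,0],[1.07,2.224,0],[1.07,2.224,0],[1.07,2.224,0],[1.07,2.224,0],[0.96,2.0,0],[0.64,1.33,0],[0.32,0.67,0],[0,0,0],[0,0,0]]' --gripper '[0.8,0.8,0.8,0.8,0.8,0.8,0.8,0.8,0.8,0.8,0.8,0.8,0.8,0.8,0.8,0.8,0.8,0.8,0.8,0.8]'

```text
time_s: 10.95
tool_pos: [0.5121, -0.2176, 0.2044]
tool_rot: [-179.9, 0.0, -22.1]
force: [-0.6, -0.2, -4.0]
grip_width: 0.0119
grasp_force: 40.0
```

```bash
python3 - <<'E'
from h import *
w=cam("wrist");s=cam("scene");o=telemetry.get_obs();print(o["tool_pos"],o["tool_rot"],o["force"],o["grip_width"],o["qpos"].round(0))
zo=o["tool_pos"][2]-.0656
r=rect(w,(.5113,-.2193),zo+.014+.009,.05,400)   # top plate plane: centred on disc if on axis
b=cv2.resize(s["pixels"][130:250,235:355],(400,400),interpolation=2).copy()
k=400/120
th=np.linspace(0,2*np.pi,40)
for rad,z,col in((.018,zo,(255,0,0)),(.039,zo+.014,(0,0,255)),(.027,.1,(0,255,0))):
    q=((proj(s,np.c_[.5113+rad*np.cos(th),-.2193+rad*np.sin(th),0*th+z])-[235,130]+.5)*k).astype(int);cv2.polylines(b,[q],True,col,1)
cv2.circle(r,(200,200),int(.039/.1*400),(0,0,255),1)
cv2.imwrite("pics/p1.png",np.hstack([r,b])[:,:,::-1])
E
```

```text
[ 0.51229321 -0.21743357  0.20462244] [-1.79971477e+02  6.20176003e-03 -2.20032957e+01] [-0.58685167  0.93934396 -3.51305934] 0.011560940407482734 [ 40.   9. -22.  99.   4.  73. -95.]
```

View pics/p1.png

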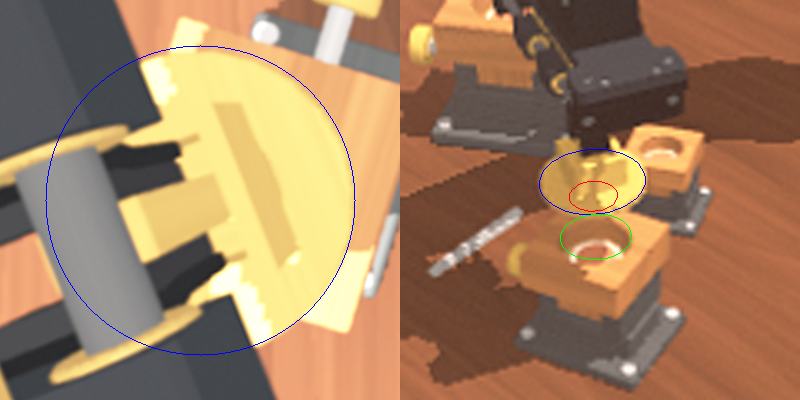

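Left: the lid's disc follows the predicted circle. Right: the lid sits over the well, but the predicted rim (596,239) is about 2 px above the visible one, so I'll refine the well numerically with an edge fit on the saved unobstructed pictures. The 10 pictures are used up, so it's numbers only from here.

```bash
cat > fit.py <<'E'
from h import *
def T(pos,rot): M=np.eye(4);M[:3,:3]=R.from_euler('xyz',rot,degrees=True).as_matrix();M[:3,3]=pos;return M
w=cam("wrist");s=cam("scene");t=cam("top");o=telemetry.get_obs()
print("tcp",o["tool_pos"])
Tc=np.eye(4);Tc[:3,:3]=Rc(w);Tc[:3,3]=w["origin"]
rel=np.linalg.inv(T(o["tool_pos"],o["tool_rot"]))@Tc
w1=T([.50831,-.21881,.28155],[179.967,.0403,26.846])@rel;print("chk",w1[:3,3],"vs .57061 -.18583 .42927")
w=dict(w);w["orientation"]=w1[:3,:3];w["origin"]=np.array([.57061047,-.18582679,.42927192])
def grad(f):
    im=cv2.GaussianBlur(cv2.imread(f).astype(np.float32),(0,0),1.0)
    return np.abs(cv2.Sobel(im,5,1,0)).sum(2)+np.abs(cv2.Sobel(im,5,0,1)).sum(2)
u=np.linspace(-.042,.042,60);e=np.full(60,.042)
sq=np.r_[np.c_[u,e],np.c_[u,-e],np.c_[e,u],np.c_[-e,u]]
th=np.linspace(0,2*np.pi,120);ci=.0275*np.c_[np.cos(th),np.sin(th)]
from scipy.optimize import differential_evolution as DE
for n,p,f in(("scene",s,"scene"),("top",t,"top"),("wrist",w,"w1")):
    g=np.minimum(grad(f"pics/{f}.png"),300)
    def sc(v,pts,yaw,z=.1):
        c,k=np.cos(yaw),np.sin(yaw);P=pts@np.array([[c,k],[-k,c]])+v
        q=proj(p,np.c_[P,np.full(len(P),z)]).astype(np.float32)
        return -cv2.remap(g,q[:,:1],q[:,1:],1).mean()
    B=[(.495,.53),(-.235,-.2)]
    a=DE(lambda v:sc(v[:2],sq,v[2]),B+[(0,np.pi/2)],seed=1);b=DE(lambda v:sc(v,ci,0),B,seed=1)
    print(n,"block",a.x.round(4),a.fun.round(1),"circle",b.x.round(4),b.fun.round(1))
E
python3 fit.py
```

```text
tcp [ 0.51221388 -0.21808429  0.20469878]
chk [ 0.57020244 -0.18731437  0.42901623] vs .57061 -.18583 .42927
scene block [ 0.5137 -0.2177  0.3028] -298.7 circle [ 0.5148 -0.2151] -263.7
top block [ 0.5119 -0.2194  0.3139] -300.0 circle [ 0.5141 -0.2164] -273.5
wrist block [ 0.5106 -0.2193  0.303 ] -286.8 circle [ 0.5105 -0.2181] -262.7
```

The block centre averages about (0.512,-0.219), within about 1 mm of the current TCP. Lowering gently.

drive_tool --angular '[[0,0,0],[0,0,0],[0,0,0],[0,0,0],[0,0,0],[0,0,0],[0,0,0],[0,0,0],[0,0,0],[0,0,0]]' --delta_pos '[[0,0,0.5],[0,0,0.8],[0,0,0.8],[0,0,0.7],[0,0,0.5],[0,0,0.4],[0,0,0.3],[0,0,0.2],[0,0,0],[0,0,0]]' --gripper '[0.8,0.8,0.8,0.8,0.8,0.8,0.8,0.8,0.8,0.8]'

```text
time_s: 12.2
tool_pos: [0.5122, -0.219, 0.1628]
tool_rot: [180.0, -0.0, -22.1]
force: [-0.9, -1.0, -4.0]
grip_width: 0.0117
grasp_force: 40.0
```

drive_tool --angular '[[0,0,0],[0,0,0],[0,0,0],[0,0,0],[0,0,0],[0,0,0]]' --delta_pos '[[0,0,0.1],[0,0,0.1],[0,0,0.1],[0,0,0.1],[0,0,0],[0,0,0]]' --gripper '[0.8,0.8,0.8,0.8,0.8,0.8]'

```text
time_s: 12.8
tool_pos: [0.512, -0.219, 0.1585]
tool_rot: [180.0, 0.0, -22.1]
force: [0.4, 1.3, -4.2]
grip_width: 0.0115
grasp_force: 40.0
```

No contact yet, as expected (seat at about 0.1536).

drive_tool --angular '[[0,0,0],[0,0,0],[0,0,0],[0,0,0],[0,0,0],[0,0,0]]' --delta_pos '[[0,0,0.1],[0,0,0.1],[0,0,0.1],[0,0,0.05],[0,0,0],[0,0,0]]' --gripper '[0.8,0.8,0.8,0.8,0.8,0.8]'

```text
time_s: 13.4
tool_pos: [0.512, -0.219, 0.1551]
tool_rot: [180.0, -0.0, -22.1]
force: [0.8, 0.2, -4.4]
grip_width: 0.0122
grasp_force: 40.0
```

drive_tool --angular '[[0,0,0],[0,0,0],[0,0,0],[0,0,0]]' --delta_pos '[[0,0,0.05],[0,0,0.05],[0,0,0],[0,0,0]]' --gripper '[0.8,0.8,0.8,0.8]'

```text
time_s: 13.8
tool_pos: [0.512, -0.219, 0.154]
tool_rot: [180.0, 0.0, -22.1]
force: [-0.2, -0.1, -4.4]
grip_width: 0.0113
grasp_force: 40.0
```

drive_tool --angular '[[0,0,0],[0,0,0],[0,0,0],[0,0,0]]' --delta_pos '[[0,0,0.05],[0,0,0.05],[0,0,0],[0,0,0]]' --gripper '[0.8,0.8,0.8,0.8]'

```text
time_s: 14.2
tool_pos: [0.5121, -0.2191, 0.1536]
tool_rot: [180.0, -0.0, -22.1]
force: [-1.6, 1.2, 2.5]
grip_width: 0.0118
grasp_force: 40.0
```

Contact at exactly the expected seated height (0.1536), so the lid is home. Releasing the tab and rising.

drive_tool --angular '[[0,0,0],[0,0,0],[0,0,0],[0,0,0],[0,0,0],[0,0,0],[0,0,0],[0,0,0],[0,0,0],[0,0,0],[0,0,0],[0,0,0]]' --delta_pos '[[0,0,0],[0,0,0],[0,0,0],[0,0,0],[0,0,-0.5],[0,0,-1.5],[0,0,-2.5],[0,0,-2.5],[0,0,-2],[0,0,-1],[0,0,0],[0,0,0]]' --gripper '[2,3,4,5,5,5,6,7,8,8.7,8.7,8.7]'

```text
time_s: 15.4
tool_pos: [0.5117, -0.2189, 0.2527]
tool_rot: [180.0, 0.0, -22.1]
force: [-0.5, 0.2, 0.1]
grip_width: 0.0848
grasp_force: 0.0
```

```bash
cat > fit2.py <<'E'
from h import *
from scipy.optimize import differential_evolution as DE
w=cam("wrist");s=cam("scene");t=cam("top");o=telemetry.get_obs();save(w,"w2.png")
print(o["tool_pos"],o["tool_rot"],o["force"],o["time_s"])
def rc(a,b,n=40):
    u=np.linspace(-.5,.5,n);h=np.full(n,.5);return np.r_[np.c_[u,h],np.c_[u,-h],np.c_[h,u],np.c_[-h,u]]*[a,b]
th=np.linspace(0,2*np.pi,120);ci=np.c_[np.cos(th),np.sin(th)]
for n,p in(("wrist",w),("scene",s)):
    im=cv2.GaussianBlur(p["pixels"].astype(np.float32),(0,0),.8)
    g=np.minimum(np.abs(cv2.Sobel(im,5,1,0)).sum(2)+np.abs(cv2.Sobel(im,5,0,1)).sum(2),600)
    def sc(v,S):
        tot=0
        for pts,z,wt in S:
            a=v[2] if len(v)>2 else 0;c,k=np.cos(a),np.sin(a);P=pts@np.array([[c,k],[-k,c]])+v[:2]
            q=proj(p,np.c_[P,np.full(len(P),z)]).astype(np.float32);tot-=wt*cv2.remap(g,q[:,:1],q[:,1:],1).mean()
        return tot
    B=[(.502,.522),(-.229,-.209)]
    for nm,S,b in(("collar",[(rc(.04,.04),.135,1),(rc(.03,.03),.135,1)],B+[(-np.pi/3,0.05)]),("tab",[(rc(.02,.012),.165,1)],B+[(-.8,.1)]),("disc",[(.039*ci,.111,1)],B)):
        r=DE(lambda v:sc(v,S),b,seed=2,popsize=25);print(n,nm,r.x[:2].round(4),np.degrees(r.x[2:]).round(1),r.fun.round(0))
for n in("collar_top","tab_top","outer_lid"):
    for d in models.search_frame(w,n)[:2]:print(n,d["p"],d["centre"],onz(w,d["centre"],{"collar_top":.135,"tab_top":.165,"outer_lid":.111}[n]).round(4))
E
python3 fit2.py
```

```text
[ 0.5113779  -0.21878892  0.25176311] [-1.79994924e+02  1.28642266e-01 -2.21239502e+01] [ 0.7850807   0.2669639  -0.28325989] 15.55
wrist collar [ 0.5156 -0.2216] [-22.1] -500.0
wrist tab [ 0.5107 -0.2193] [-22.] -287.0
wrist disc [ 0.5097 -0.2192] [] -307.0
scene collar [ 0.5074 -0.2231] [-15.1] -864.0
scene tab [ 0.5171 -0.2162] [-17.8] -547.0
scene disc [ 0.511 -0.209] [] -416.0
collar_top 0.57 [319.1, 214.4] [ 0.526  -0.2263  0.135 ]
tab_top 0.6 [319.2, 232.4] [ 0.5194 -0.2236  0.165 ]
outer_lid 0.88 [317.1, 217.5] [ 0.5196 -0.2219  0.111 ]
```

```bash
python3 - <<'E'
from h import *
w=cam("wrist");c=(.511,-.2193);n=480
for z in(.135,.111):
    r=rect(w,c,z,.042,n);sc=.084/(n-1)
    g=cv2.cvtColor(r,cv2.COLOR_RGB2GRAY)
    g=cv2.createCLAHE(4,(6,6)).apply(np.maximum(g,1))
    L=cv2.createLineSegmentDetector().detect(g)[0][:,0]
    L=L[np.argsort(-np.hypot(L[:,2]-L[:,0],L[:,3]-L[:,1]))][:16]
    for a in L:
        p,q=(a[:2]-(n-1)/2)*sc*1e3,(a[2:]-(n-1)/2)*sc*1e3
        ang=np.degrees(np.arctan2(*(q-p)[::-1]))%180; l=np.linalg.norm(q-p)
        if l<8: continue
        nrm=np.array([-np.sin(np.radians(ang)),np.cos(np.radians(ang))])
        print(z,"len %.1f ang %.1f off %.1f mid"%(l,ang,(p+q)/2@nrm),((p+q)/2).round(1))
E
```

```text
0.135 len 71.8 ang 17.0 off 32.2 mid [-4.5 32.3]
0.135 len 28.7 ang 158.0 off 21.0 mid [ -3.1 -21.4]
0.135 len 28.7 ang 158.6 off -14.1 mid [ 4.7 13.3]
0.135 len 26.9 ang 107.5 off 30.9 mid [-23.2 -29.4]
0.135 len 23.5 ang 107.0 off 31.1 mid [-35.7  10.5]
0.135 len 22.0 ang 68.8 off -20.5 mid [21.7 -0.7]
0.135 len 19.1 ang 157.6 off -12.5 mid [ 7.4 10.5]
0.135 len 18.0 ang 156.6 off 14.9 mid [-11.  -11.5]
0.135 len 16.8 ang 107.7 off -43.6 mid [38.5 22.8]
0.135 len 16.2 ang 158.1 off 7.1 mid [-8.8 -4.1]
0.135 len 13.7 ang 67.5 off -2.7 mid [ 2.5 -1. ]
0.135 len 12.6 ang 11.2 off -38.7 mid [ 13.  -36.9]
0.135 len 11.9 ang 68.9 off -23.4 mid [ 17.2 -20.4]
0.135 len 11.7 ang 106.3 off -46.5 mid [39.9 29.1]
0.135 len 11.7 ang 164.0 off 7.1 mid [ 5.7 -9. ]
0.135 len 11.2 ang 74.7 off -40.9 mid [ 39.4 -10.7]
0.111 len 49.6 ang 16.9 off 39.1 mid [-18.5  35.3]
0.111 len 31.1 ang 158.2 off 22.9 mid [ -9. -21.]
0.111 len 30.9 ang 158.6 off -15.4 mid [-0.9 16.9]
0.111 len 29.3 ang 106.8 off -42.6 mid [38.3 20.5]
0.111 len 24.0 ang 68.0 off -15.9 mid [17.8  1.5]
0.111 len 19.5 ang 156.1 off 16.5 mid [-17.8 -10.2]
0.111 len 19.3 ang 107.6 off 38.7 mid [-30.1 -33. ]
0.111 len 18.9 ang 106.6 off -45.9 mid [38.7 30.9]
0.111 len 17.7 ang 158.9 off 7.6 mid [-15.5  -2.1]
0.111 len 15.6 ang 157.4 off -13.6 mid [-0.6 14.9]
0.111 len 15.1 ang 67.1 off 3.5 mid [-3.4  1.1]
0.111 len 13.8 ang 11.3 off -38.8 mid [  8.2 -37.9]
0.111 len 13.6 ang 20.0 off -43.5 mid [ 35.8 -33.3]
0.111 len 13.5 ang 159.8 off 16.7 mid [ -1.9 -17.1]
0.111 len 12.8 ang 160.8 off 38.6 mid [-12.9 -36.3]
0.111 len 12.3 ang 74.8 off -38.3 mid [37.3 -8.8]
```

The collar lines lie at 158°/68°, so its yaw is -22°, matching the tool, and it is centred within about 1 mm. Descending over the collar.

drive_tool --angular '[[0,0,0],[0,0,0],[0,0,0],[0,0,0],[0,0,0],[0,0,0],[0,0,0],[0,0,0],[0,0,0]]' --delta_pos '[[0,0.08,1],[0,0,2.5],[0,0,3],[0,0,2.5],[0,0,1.5],[0,0,1],[0,0,0.5],[0,0,0],[0,0,0]]' --gripper '[8.7,8.7,8.7,8.7,8.7,8,7,6,6]'

```text
time_s: 16.65
tool_pos: [0.5124, -0.22, 0.1341]
tool_rot: [180.0, -0.1, -22.1]
force: [0.8, 0.0, -0.2]
grip_width: 0.0648
grasp_force: 0.0
```

drive_tool --angular '[[0,0,0],[0,0,0],[0,0,0],[0,0,0],[0,0,0],[0,0,0],[0,0,0],[0,0,0],[0,0,0],[0,0,0]]' --delta_pos '[[0,0,0.3],[0,0,0.25],[0,0,0],[0,0,0],[0,0,0],[0,0,0],[0,0,0],[0,0,0],[0,0,0],[0,0,0]]' --gripper '[6,6,5,4.5,4.2,3.6,3.6,3.6,3.6,3.6]' --squeeze 25

```text
time_s: 17.65
tool_pos: [0.5118, -0.2197, 0.1276]
tool_rot: [180.0, -0.0, -22.1]
force: [0.7, 0.5, 0.4]
grip_width: 0.0397
grasp_force: 25.0
```

drive_tool --angular '[[0,0,0],[0,0,0],[0,0,0],[0,0,0],[0,0,0],[0,0,0]]' --delta_pos '[[0,0,-0.15],[0,0,-0.3],[0,0,-0.4],[0,0,-0.4],[0,0,0],[0,0,0]]' --gripper '[3.6,3.6,3.6,3.6,3.6,3.6]'

```text
time_s: 18.25
tool_pos: [0.5118, -0.2198, 0.1403]
tool_rot: [180.0, -0.0, -22.1]
force: [-0.4, 0.2, -0.9]
grip_width: 0.0401
grasp_force: 25.0
```

```bash
python3 - <<'E'
from h import *
F=[]
for i in range(8): w=cam("wrist");o=telemetry.get_obs();F.append(o["force"])
print(np.mean(F,0),o["tool_pos"],o["wrist_torque"])
E
```

```text
[-0.12745625  0.20499784 -1.6493013 ] [ 0.51165698 -0.21972392  0.13992061] [ 0.03515927  0.07262608 -0.02903377]
```

Load is 1.6 N, so only the outer lid is in the gripper. Raising it by about 10.5 cm in total.

drive_tool --angular '[[0,0,0],[0,0,0],[0,0,0],[0,0,0],[0,0,0],[0,0,0],[0,0,0],[0,0,0],[0,0,0],[0,0,0],[0,0,0],[0,0,0],[0,0,0],[0,0,0],[0,0,0],[0,0,0]]' --delta_pos '[[0,0,-0.3],[0,0,-0.6],[0,0,-0.8],[0,0,-0.9],[0,0,-0.9],[0,0,-0.9],[0,0,-0.9],[0,0,-0.9],[0,0,-0.9],[0,0,-0.9],[0,0,-0.8],[0,0,-0.5],[0,0,-0.2],[0,0,0],[0,0,0],[0,0,0]]' --gripper '[3.6,3.6,3.6,3.6,3.6,3.6,3.6,3.6,3.6,3.6,3.6,3.6,3.6,3.6,3.6,3.6]'

```text
time_s: 20.25
tool_pos: [0.5115, -0.2197, 0.2346]
tool_rot: [180.0, 0.0, -22.1]
force: [-0.9, -0.6, -1.0]
grip_width: 0.0401
grasp_force: 25.0
```

```bash
python3 - <<'E'
from h import *
F=[]
for i in range(6): s=cam("scene");o=telemetry.get_obs();F.append(o["force"])
print(np.mean(F,0),o["tool_pos"],o["tool_rot"],o["grip_width"],o["joint_velocities"].round(2))
print("expected inner flange top / outer plate px",proj(s,[[.512,-.219,.107],[.512,-.219,.165],[.512,-.219,.21]]).round(0))
for n in("inner_lid","outer_lid","tab_top","collar_top"): print(n,[(d["centre"],d["p"]) for d in models.search_frame(s,n)])
for d in models.cut_out(s,"inner_lid")[:1]:
    y,x=np.nonzero(d["pixels"]);print("inner bbox",x.min(),x.max(),y.min(),y.max())
th=np.linspace(0,6.28,40);q=proj(s,np.c_[.512+.033*np.cos(th),-.219+.033*np.sin(th),0*th+.107]);print("flange bbox exp",q.min(0).round(),q.max(0).round())
E
```

```text
[-0.07008212 -0.10038269 -1.27232936] [ 0.51166215 -0.21974036  0.23494801] [ 1.79994741e+02  8.45797427e-03 -2.21258723e+01] 0.03982648745466858 [ 0.01 -0.09  0.03 -0.06 -0.14  0.05  0.09]
expected inner flange top / outer plate px [[293. 199.]
 [292. 180.]
 [291. 165.]]
inner_lid [([293.7, 195.9], 0.84), ([220.5, 262.1], 0.17)]
outer_lid [([285.4, 166.3], 0.79)]
tab_top [([293.6, 200.9], 0.88)]
collar_top [([288.7, 163.9], 0.86)]
inner bbox 281 307 180 211
flange bbox exp [280. 190.] [306. 207.]
```

Inner lid seen in place: bbox 281–307 × 180–211, matching the seated prediction. Outer lid is held 10.7 cm up, level and still.

```bash
python3 -c "
from cell import env;print(env.sign_off())"
```

```text
the job is handed in; nothing more can be done
None
```

I closed the well and handed the job in: the inner lid is home in the middle-sized vise's block, and the outer lid is held level and still about 10.7 cm up. It took about 21 s, and the sign-off gave no verdict.

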